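Test pieces to the soaking rack in order

ROBOT

A 6-joint arm with a two-finger parallel gripper is mounted at the origin on the work surface. World frame = base frame: x ahead of the robot, y to its left, z up, the work surface at z = 0. Lengths are in m, angles in rad, forces in N, time in s.
With the tool pointing down it reaches from about 0.25 to 0.725 m from the base axis. Payload 4 kg.
Tool frame: the origin (TCP) lies at the very end of the fingers, on their centre line; the grasp point (between the pads) lies 19 mm behind it; z points along the fingers, y is the line along which they close (so a half turn about z gives the same grasp; the last joint's range is limited). The gripper opens to 85 mm and grips with 20 to 120 N. Pads are 22 mm wide; open, the fingers measure 114 mm over their backs; the gripper's body (76 mm by 85 mm) begins 54 mm behind the grasp point. The pads swing forward as they close: fully open they stand 13 mm farther back than shut.
Start: joints at [-1.129, 0.241, 0.005, 1.335, 0, 1.571], TCP at [0.214, -0.452, 0.231] pointing down, gripper open.
Joint ranges: [-2.72, 2.72], [-1.05, 1.87], [-1.09, 1.28], [-1.99, 2.15], [-1.42, 1.44], [-3.14, 3.14]. Speed limits (rad/s): [2.79, 2.79, 3.14, 3.14, 3.14, 3.14].

INTERFACE

Orientations are given as a unit quaternion [x, y, z, w].
In Python, from workcell import bot, vision, workorder gives the robot as it stands.
- The arm moves only by the shell command python3 -m creep 'ROWS' [OPENING]. ROWS is JSON, a list of rows, each a list of 2 entries, a list of its own where there are three numbers: the shift along the tool's x, y, z in mm, then the turn, a rotation vector about the tool's x, y, z in rad. In form: [[[dx, dy, dz], [wx, wy, wz]], ...]. A call has 1 to 12 rows; each row shifts and turns the commanded pose from where the row before left it, along the tool's axes as they then stand; what a row does not reach is not made up. A row lasts 1/8 s, in which the tool goes at most 62.5 mm and 10.7 degrees, less where a joint would pass 70% of its speed; a pose out of reach is approached as far as the arm can. A call is refused whole if a number of a shift passes 62.5 or a number of a turn 0.188, either way. A call with a gripper value outside its range is refused whole. OPENING is the finger opening in mm, from 0 to 85.4, set as the call begins (- or left out, the last holds). The fingers move at their own pace and stop on an object; the grip force is fixed at half the most. Time passes only in rows, so rows that do not move let the fingers close. It gives the time, the measured TCP pose, the force, the opening and the grip force at its end, in the units of the state.
- bot.get_obs(): the state, without advancing time (a new reading comes with each control period).
- vision.camera(name): name is "scene" or "top"; returns a dict with "image" (384x512x3 uint8, blue, green, red), "z_map" (384x512 float32, m along the optical axis (not along the pixel's ray), 0 where there is no reading), "K" (3x3 intrinsics, pixels), "rvec" (rotation vector, rad) and "tvec" (3), from world to camera coordinates, as OpenCV has them. Camera axes: x right, y down, z forward; pixel columns grow to the right and rows downward; lengths in m; the calibration is good to about 2 mm. A picture is of the moment at which its call begins.
- workorder.job_done(): hands the job in; it is judged then, once.
Trained networks look in a picture, given as the dict that the camera call returned (one of the last four; its "shot" number tells which), for a name from the list of things; names that differ only in an ending like _2 or _b are one class to them, and where a whole thing is asked for, a point or a joint stands for the part that bears it (a point fixed in the world has none). Each returns a list of dicts, best first, with "score" (0 to 1); they miss things now and then, are a little off and sometimes report something else, mostly with a low value. They report only what shows in the picture. A call takes as long as a camera call. They do not tell look-alikes from the thing itself.
- vision.spot_in(picture, query): "position" ([column, row] in pixels, amid what is visible of it).
- vision.place_of(picture, query): "position" ([column, row] in pixels: a listed point, or the origin of a listed thing).
The state is a dict: "clock": time; "joint_pos": joint angles; "joint_vel": joint speeds; "tau": joint torques, N m; "eef_pos": TCP position; "tool_rot": TCP orientation; "ft_force": force on the tool from outside, world axes, zero at the start; "ft_torque": the same for the moment, N m; "grip_width": finger opening in m; "grasp_force": force on a finger pad.
Only numpy, scipy, OpenCV 4.12 (cv2) and the standard library are available. Lean on these libraries where they do the work, as an engineer would, in place of code of your own. Each camera call takes 0.05 s, during which the arm holds its last target. There are 200 camera calls.

TASK

Move the four cream brick test pieces from the dishes on the timber drying board to the steel soaking rack, one to a bay, each standing upright in the middle of its bay and set down softly rather than dropped. Keep their order counted from the handles, so that each piece can later go back to its own dish: the piece nearest the board's handle goes in the bay nearest the rack's handle, the next piece in the next bay, and so on.

Things in the scene. Friction and masses are not known exactly. Their poses are not given: they have to be found in the camera images.
- wide_core: One of the four cut brick test pieces: drilled round core, upright, diameter 50 mm, height 52 mm, 0.19 kg. Cream brick like the other three pieces. Origin: centre of its underside, z up.
- slim_core: One of the four cut brick test pieces: drilled round core, upright, diameter 30 mm, height 68 mm, 0.09 kg. Cream brick like the other three pieces. Origin: centre of its underside, z up.
- prism: One of the four cut brick test pieces: sawn square prism, upright, 36 x 36 mm in plan, height 60 mm, 0.145 kg. Its sides stand nearly square to the board. Cream brick like the other three pieces. Origin: centre of its underside, z up.
- slip: One of the four cut brick test pieces: sawn slip standing on edge, 24 mm thick (its x) by 48 mm wide (its y), height 58 mm, 0.125 kg. Its thickness x lies nearly along the board's x, across the row. Cream brick like the other three pieces. Origin: centre of its underside, z up.
- dish_wide_core: Fixed shallow round aluminium tare dish, outside diameter 68 mm, rim 9 mm high, in which the wide core stands at the start. Origin: centre of its underside; its floor is 3 mm above that. It stays where it is, on the drying board, and so shows afterwards where that piece came from.
- dish_slim_core: Fixed shallow round aluminium tare dish, outside diameter 68 mm, rim 9 mm high, in which the slim core stands at the start. Origin: centre of its underside; its floor is 3 mm above that. It stays where it is, on the drying board, and so shows afterwards where that piece came from.
- dish_prism: Fixed shallow round aluminium tare dish, outside diameter 68 mm, rim 9 mm high, in which the prism stands at the start. Origin: centre of its underside; its floor is 3 mm above that. It stays where it is, on the drying board, and so shows afterwards where that piece came from.
- dish_slip: Fixed shallow round aluminium tare dish, outside diameter 68 mm, rim 9 mm high, in which the slip stands at the start. Origin: centre of its underside; its floor is 3 mm above that. It stays where it is, on the drying board, and so shows afterwards where that piece came from.
- drying_board: Fixed plywood board, 100 (x) by 300 mm (y, the row). Origin: centre of its underside, on the bench; top 18 mm up. Four dishes stand on it at x = 0, y = +108, +36, -36, -108 mm; which piece is in which is shuffled. A dark steel bow handle sticks out 30 mm from its +y end: y = +108 mm is the place nearest the handle.
- soaking_rack: Fixed stainless rack, 110 (x) by 300 mm (y, the row). Origin: centre of its underside, on the bench; perforated floor 13 mm up. Wire hoops across it (tops 35 mm up) part four bays, 67 mm clear, centred at x = 0, y = -108, -36, +36, +108 mm; side rails at x = +-50 mm, tops 22 mm up. A steel bow handle sticks out 30 mm from its -y end: y = -108 mm is the bay nearest the handle.
Things that resemble listed ones, but are neither listed nor needed, are in the scene too. What is shaped like the prism but red or turquoise is not meant.

How it is judged:
At the end, for the whole second after the job is handed in: Each piece stands in the bay whose rank from the rack's handle equals its dish's rank from the board's handle: within 15 mm of the bay centre along and across, on the floor (origin 9 to 18 mm above the rack's), upright within 0.1 rad, released, at rest (((y of dish_wide_core in the frame of drying_board between 0.098 and 0.118 m and y of wide_core in the frame of soaking_rack between -0.123 and -0.093 m) or (y of dish_wide_core in the frame of drying_board between 0.026 and 0.046 m and y of wide_core in the frame of soaking_rack between -0.051 and -0.021 m) or (y of dish_wide_core in the frame of drying_board between -0.046 and -0.026 m and y of wide_core in the frame of soaking_rack between 0.021 and 0.051 m) or (y of dish_wide_core in the frame of drying_board between -0.118 and -0.098 m and y of wide_core in the frame of soaking_rack between 0.093 and 0.123 m)) and x of wide_core in the frame of soaking_rack between -0.015 and 0.015 m and z of wide_core in the frame of soaking_rack between 0.009 and 0.018 m and angle between each of wide_core, slim_core, prism, slip's own z axis and vertical below 0.1 rad and linear speed of each of wide_core, slim_core, prism, slip below 0.02 m/s and angular speed of each of wide_core, slim_core, prism, slip below 0.2 rad/s and ((y of dish_slim_core in the frame of drying_board between 0.098 and 0.118 m and y of slim_core in the frame of soaking_rack between -0.123 and -0.093 m) or (y of dish_slim_core in the frame of drying_board between 0.026 and 0.046 m and y of slim_core in the frame of soaking_rack between -0.051 and -0.021 m) or (y of dish_slim_core in the frame of drying_board between -0.046 and -0.026 m and y of slim_core in the frame of soaking_rack between 0.021 and 0.051 m) or (y of dish_slim_core in the frame of drying_board between -0.118 and -0.098 m and y of slim_core in the frame of soaking_rack between 0.093 and 0.123 m)) and x of slim_core in the frame of soaking_rack between -0.015 and 0.015 m and z of slim_core in the frame of soaking_rack between 0.009 and 0.018 m and ((y of dish_prism in the frame of drying_board between 0.098 and 0.118 m and y of prism in the frame of soaking_rack between -0.123 and -0.093 m) or (y of dish_prism in the frame of drying_board between 0.026 and 0.046 m and y of prism in the frame of soaking_rack between -0.051 and -0.021 m) or (y of dish_prism in the frame of drying_board between -0.046 and -0.026 m and y of prism in the frame of soaking_rack between 0.021 and 0.051 m) or (y of dish_prism in the frame of drying_board between -0.118 and -0.098 m and y of prism in the frame of soaking_rack between 0.093 and 0.123 m)) and x of prism in the frame of soaking_rack between -0.015 and 0.015 m and z of prism in the frame of soaking_rack between 0.009 and 0.018 m and ((y of dish_slip in the frame of drying_board between 0.098 and 0.118 m and y of slip in the frame of soaking_rack between -0.123 and -0.093 m) or (y of dish_slip in the frame of drying_board between 0.026 and 0.046 m and y of slip in the frame of soaking_rack between -0.051 and -0.021 m) or (y of dish_slip in the frame of drying_board between -0.046 and -0.026 m and y of slip in the frame of soaking_rack between 0.021 and 0.051 m) or (y of dish_slip in the frame of drying_board between -0.118 and -0.098 m and y of slip in the frame of soaking_rack between 0.093 and 0.123 m)) and x of slip in the frame of soaking_rack between -0.015 and 0.015 m and z of slip in the frame of soaking_rack between 0.009 and 0.018 m); the robot touches nothing.
It fails at once if a test piece strikes the soaking rack with more than 45 N (rammed or thrown down) (contact force between any of wide_core, slim_core, prism, slip and soaking_rack above 45 N).
It fails at once if a test piece is dropped: it comes down on the rack (less than 25 mm above its floor) faster than 0.55 m/s ((x of wide_core in the frame of soaking_rack between -0.06 and 0.06 m and y of wide_core in the frame of soaking_rack between -0.15 and 0.15 m and z of wide_core in the frame of soaking_rack below 0.038 m and linear speed of wide_core above 0.55 m/s) or (x of slim_core in the frame of soaking_rack between -0.06 and 0.06 m and y of slim_core in the frame of soaking_rack between -0.15 and 0.15 m and z of slim_core in the frame of soaking_rack below 0.038 m and linear speed of slim_core above 0.55 m/s) or (x of prism in the frame of soaking_rack between -0.06 and 0.06 m and y of prism in the frame of soaking_rack between -0.15 and 0.15 m and z of prism in the frame of soaking_rack below 0.038 m and linear speed of prism above 0.55 m/s) or (x of slip in the frame of soaking_rack between -0.06 and 0.06 m and y of slip in the frame of soaking_rack between -0.15 and 0.15 m and z of slip in the frame of soaking_rack below 0.038 m and linear speed of slip above 0.55 m/s)).
It also fails if it takes over 120 s, if anything falls off the work surface, if the arm or the gripper's body presses on something with over 40 N, if the wrist force passes 120 N, or if a joint passes its speed limit or range.

## Working session

There is one attempt and no reset: what is moved stays moved. The work goes in short steps, Python scripts to look and compute and a shell command to move; the robot and the scene stay as the last step left them, time stands still between calls to the robot, and variables do not carry over. Pictures are saved under pics/ and viewed, at most 14 in all, crops included, and the job is handed in when it is done.

```bash
mkdir -p pics; ls; python3 - <<'E'
from workcell import bot, vision
import cv2
o=bot.get_obs(); print(o)
for n in ("top","scene"):
    p=vision.camera(n); cv2.imwrite(f"pics/{n}0.png",p["image"]); print(n,p["K"].tolist(),p["rvec"],p["tvec"])
    for q in ("wide_core","slim_core","prism","slip","drying_board","soaking_rack","dish_prism"):
        print(q,[([round(v) for v in d["position"]],round(d["score"],2)) for d in vision.place_of(p,q)][:6])
E
```

```text
pics
{'clock': 0.0, 'joint_pos': array([-1.12899919e+00,  2.41440137e-01,  3.71904399e-03,  1.33516665e+00,
        2.13174662e-05,  1.57078343e+00]), 'joint_vel': array([-0.00035613, -0.00175816,  0.0009097 ,  0.00023246,  0.0024703 ,
       -0.00085564]), 'tau': array([-3.93318978e-04, -3.72315896e+01,  2.52407706e+01,  1.69454160e-02,
       -1.16817532e-05, -1.01246382e-06]), 'eef_pos': array([ 0.21352238, -0.45142754,  0.23039739]), 'tool_rot': array([ 9.75699017e-01,  2.19112606e-01, -2.18715331e-04, -1.02263640e-03]), 'ft_force': array([ 0.01033955, -0.22768429,  0.21256034]), 'ft_torque': array([-0.00339901,  0.01815949,  0.01280114]), 'grasp_force': 0.0, 'grip_width': 0.08518819142136003}
top [[402.1512289654192, 0.0, 256.29869223461617], [0.0, 402.1512289654192, 192.52342252502538], [0.0, 0.0, 1.0]] [ 2.1977434  -2.15638106  0.1134031 ] [-0.01350894  0.49560294  0.9081612 ]
wide_core [([140, 188], 0.79), ([203, 184], 0.67)]
slim_core [([200, 184], 0.73)]
prism [([168, 129], 0.78), ([169, 183], 0.77), ([121, 136], 0.72), ([172, 244], 0.7)]
slip [([111, 192], 0.83)]
drying_board [([155, 185], 0.83)]
soaking_rack [([347, 185], 0.86)]
dish_prism [([172, 186], 0.66), ([160, 185], 0.46)]
scene [[391.9819652591592, 0.0, 258.23778145472295], [0.0, 391.9819652591592, 190.589901241438], [0.0, 0.0, 1.0]] [ 2.10940172  1.73087538 -0.44947756] [-0.09311913 -0.43244072  1.14965369]
wide_core [([370, 169], 0.84)]
slim_core [([315, 181], 0.53)]
prism [([365, 228], 0.89), ([341, 177], 0.59), ([413, 216], 0.58), ([324, 130], 0.56)]
slip [([397, 161], 0.71)]
drying_board [([356, 179], 0.65)]
soaking_rack [([165, 217], 0.95)]
dish_prism [([340, 176], 0.53)]
```

```bash
python3 - <<'E'
import cv2
for n in ("top","scene"):
    a=cv2.imread(f"pics/{n}0.png"); cv2.imwrite(f"pics/{n}0b.png",cv2.resize(a[80:290],None,fx=1.56,fy=1.56,interpolation=cv2.INTER_CUBIC) if n=="top" else a)
E
```

```text
(no output)
```

View pics/top0.png

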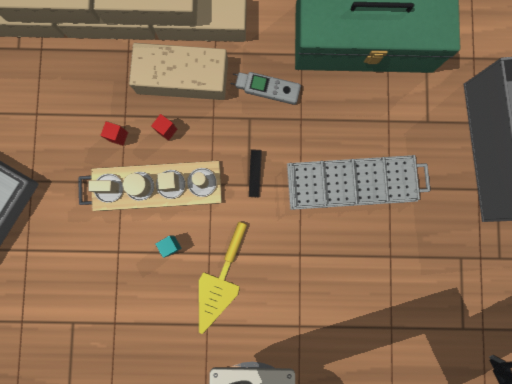

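View pics/scene0.png

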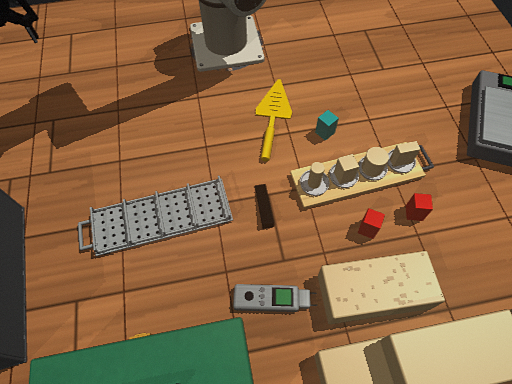

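The top view shows the board at left (centre about 155,185) with its handle at the left end (83,188). From the handle the order is slip (105,187), wide core (137,187), prism (170,182), slim core (203,182). The rack is at right (centre about 355,183) with its handle at right (424,178). A dark bar lies between them at (255,173).

```bash
cat > h.py <<'E'
import numpy as np, cv2
from workcell import bot, vision
def cloud(p):
    K=p["K"];z=p["z_map"];R=cv2.Rodrigues(np.array(p["rvec"]))[0];t=np.array(p["tvec"]).ravel()
    v,u=np.mgrid[:z.shape[0],:z.shape[1]]
    c=np.stack([(u-K[0,2])/K[0,0]*z,(v-K[1,2])/K[1,1]*z,z],-1)
    w=(c-t)@R; w[z==0]=np.nan
    return w
E
python3 - <<'E'
from h import *
for n in("top","scene"):
    p=vision.camera(n);w=cloud(p);print(n)
    if n=="top":
        np.set_printoptions(suppress=True,precision=3)
        for u,v in((110,187),(137,187),(170,182),(203,182),(83,188),(255,173),(292,190),(403,180),(424,178),(380,30),(220,60)): print(u,v,w[v,u])
        Z=w[...,2]
        m=((Z>.010)&(Z<.030)).astype(np.uint8); W=w
    Z=w[...,2]
    # pieces: on-board tops
    m=(Z>.052)&(Z<.1)&(w[...,0]>.3)&(w[...,0]<.65)&(w[...,1]>0.04)&(w[...,1]<.45)
    k,l,s,c=cv2.connectedComponentsWithStats(m.astype(np.uint8))
    for i in range(1,k):
        if s[i,4]<20: continue
        P=w[l==i];zt=np.percentile(P[:,2],80);T=P[P[:,2]>zt-.006]
        r=cv2.minAreaRect((T[:,:2]*1000).astype(np.float32))
        print("piece",s[i,4],c[i],"ztop",zt,"mean",T.mean(0),"rect",r)
    for nm,lo,hi in(("board",.012,.024),("rack",.005,.04)):
        m=(Z>lo)&(Z<hi)&(w[...,0]>.3)&(w[...,0]<.65)&((w[...,1]>.02) if nm=="board" else (w[...,1]<-.0))
        k,l,s,c=cv2.connectedComponentsWithStats(cv2.morphologyEx(m.astype(np.uint8),cv2.MORPH_CLOSE,np.ones((3,3))))
        for i in range(1,k):
            if s[i,4]<400: continue
            P=w[(l==i)&m]; print(nm,s[i,4],cv2.minAreaRect((P[:,:2]*1000).astype(np.float32)),P[:,2].mean())
E
```

```text
top
110 187 [0.497 0.316 0.074]
137 187 [0.498 0.258 0.074]
170 182 [0.51  0.185 0.077]
203 182 [0.51  0.112 0.09 ]
83 188 [ 0.501  0.408 -0.004]
255 173 [ 0.543 -0.     0.012]
292 190 [ 0.502 -0.086  0.036]
403 180 [nan nan nan]
424 178 [ 0.541 -0.406 -0.001]
380 30 [ 0.84  -0.262  0.13 ]
220 60 [0.794 0.085 0.065]
piece 266 [110.508 130.729] ztop 0.06047587091665605 mean [0.626 0.327 0.059] rect ((626.3123779296875, 327.9244689941406), (36.47251892089844, 36.290122985839844), 75.0893783569336)
piece 192 [161.802 126.583] ztop 0.06061836514926334 mean [0.638 0.212 0.059] rect ((643.591064453125, 212.89071655273438), (35.943607330322266, 35.9395866394043), 54.664310455322266)
piece 453 [134.967 184.3  ] ztop 0.07326056105482705 mean [0.505 0.265 0.072] rect ((504.6477355957031, 264.6133117675781), (48.553592681884766, 48.79371643066406), 64.06385803222656)
piece 327 [166.997 180.954] ztop 0.08108155930709345 mean [0.513 0.193 0.08 ] rect ((513.4273071289062, 193.80845642089844), (35.919429779052734, 36.09955596923828), 6.272359848022461)
piece 174 [199.282 179.161] ztop 0.08953715587
[... 1895 characters left out ...]
[0.627 0.328 0.058] rect ((625.9675903320312, 328.7831726074219), (36.58540344238281, 36.04099655151367), 74.0542984008789)
piece 203 [372.966 215.897] ztop 0.06005365141319959 mean [0.638 0.214 0.059] rect ((642.7686157226562, 214.54318237304688), (36.143096923828125, 37.23680877685547), 55.0659294128418)
board 3124 ((507.1387634277344, 247.380859375), (101.721923828125, 332.20574951171875), 4.663731098175049) 0.017698047241020566
rack 6490 ((527.7760009765625, -243.35549926757812), (109.6336898803711, 331.63116455078125), 4.664714336395264) 0.014878142181407041
rack 843 ((544.1481323242188, -527.6992797851562), (212.5364990234375, 4.4056196212768555), 5.552894592285156) 0.02303605232493424
```

```bash
cat > to.py <<'E'
import sys
from h import *
from scipy.spatial.transform import Rotation as R
o=bot.get_obs(); r=R.from_quat(o["tool_rot"]).as_matrix(); a=np.radians(4.7)
Rd=np.array([[-np.sin(a),np.cos(a),0],[np.cos(a),np.sin(a),0],[0,0,-1]]).T
np.set_printoptions(suppress=True,precision=3)
print("shift mm",r.T@(np.array(sys.argv[1:4],float)-o["eef_pos"]*1000),"turn",R.from_matrix(r.T@Rd).as_rotvec(),"t",o["clock"],"pos",o["eef_pos"],"w",o["grip_width"],o["grasp_force"],"F",o["ft_force"])
E
python3 -m creep '[[[0,0,0],[0,0,-0.173]],[[0,0,0],[0,0,-0.173]],[[0,0,0],[0,0,-0.173]],[[0,0,0],[0,0,-0.173]],[[0,0,0],[0,0,-0.173]],[[0,0,0],[0,0,-0.173]],[[0,0,0],[0,0,-0.173]],[[0,0,0],[0,0,0]],[[0,0,0],[0,0,0]]]' 85
python3 to.py 499.6 338.5 180
```

```text
clock: 2.02
eef_pos: [0.2138, -0.452, 0.2313]
tool_rot: [0.678, 0.735, -0.0, 0.0]
ft_force: [0.0, 0.2, 0.0]
grip_width: 0.0849
grasp_force: 0.0
shift mm [765.3   347.746  51.282] turn [-0.     0.    -0.002] t 2.025 pos [ 0.214 -0.452  0.231] w 0.08492533423536451 0.0 F [0.006 0.156 0.005]
```

```bash
python3 - <<'E'
from h import *
for n in("top","scene"):
    p=vision.camera(n);w=cloud(p)
    a=np.radians(4.7);c=np.array([.5266,-.2285]);d=w[...,:2]-c
    X=d[...,0]*np.cos(a)+d[...,1]*np.sin(a);Y=-d[...,0]*np.sin(a)+d[...,1]*np.cos(a);Z=w[...,2]
    m=(abs(X)<.08)&(abs(Y)<.145)&(Z>.018)&(Z<.026)&(abs(X)>.035)
    for s in(-1,1):
        q=m&(s*X>0);print(n,"rail",q.sum(),np.median(X[q]),np.percentile(X[q],[5,95]))
    m=(abs(X)<.045)&(abs(Y)<.19)&(Z>.028)&(Z<.042)
    for g in range(-2,3):
        q=m&(abs(Y-g*.072)<.03);print("hoop",g*.072,q.sum(),np.median(Y[q]) if q.any() else None)
E
```

```text
top rail 185 -0.050062167140228805 [-0.05186289 -0.04826335]
top rail 181 0.049706272355230445 [0.04796009 0.05165695]
hoop -0.144 91 -0.14358173472530175
hoop -0.072 87 -0.07159430337519584
hoop 0.0 85 0.0002328125037496403
hoop 0.072 86 0.07205471095600562
hoop 0.144 85 0.14390412711579825
scene rail 214 -0.05046357098752211 [-0.05286452 -0.04877044]
scene rail 246 0.04938878324815349 [0.04692458 0.05100259]
hoop -0.144 96 -0.1420688970490115
hoop -0.072 90 -0.07049662324315753
hoop 0.0 87 0.0013921893867438657
hoop 0.072 83 0.07314602397682396
hoop 0.144 82 0.14486367154259672
```

```bash
python3 -m creep '[[[45,29,0],[0,0,0]],[[45,29,0],[0,0,0]],[[45,29,0],[0,0,0]],[[45,29,0],[0,0,0]],[[45,29,0],[0,0,0]],[[45,29,0],[0,0,0]],[[45,29,0],[0,0,0]],[[45,29,0],[0,0,0]],[[45,29,0],[0,0,0]],[[45,29,0],[0,0,0]],[[45,29,0],[0,0,0]],[[45,29,0],[0,0,0]]]' && python3 -m creep '[[[45,0,10],[0,0,0]],[[45,0,10],[0,0,0]],[[45,0,10],[0,0,0]],[[45,0,10],[0,0,0]],[[45,0,10],[0,0,0]],[[0,0,0],[0,0,0]],[[0,0,0],[0,0,0]]]'
python3 to.py 499.6 338.5 180; python3 to.py 499.6 338.5 39
```

```text
clock: 3.62
eef_pos: [0.5171, 0.1164, 0.2314]
tool_rot: [0.678, 0.735, 0.0, 0.0]
ft_force: [1.0, 0.2, 0.1]
grip_width: 0.085
grasp_force: 0.0
clock: 4.5
eef_pos: [0.4978, 0.3386, 0.1811]
tool_rot: [0.678, 0.735, -0.0, 0.0]
ft_force: [0.5, -0.6, 0.3]
grip_width: 0.0848
grasp_force: 0.0
shift mm [-0.28   1.774  1.135] turn [-0.     0.001 -0.   ] t 4.5 pos [0.498 0.339 0.181] w 0.08481814402398308 0.0 F [ 0.515 -0.647  0.308]
shift mm [ -0.164   1.832 142.135] turn [-0.     0.001 -0.   ] t 4.5 pos [0.498 0.339 0.181] w 0.08481814402398308 0.0 F [ 0.515 -0.647  0.308]
```

```bash
python3 -m creep '[[[0,2,0],[0,0,0.06]],[[0,0,30],[0,0,0]],[[0,0,30],[0,0,0]],[[0,0,30],[0,0,0]],[[0,0,30],[0,0,0]],[[0,0,22],[0,0,0]],[[0,0,0],[0,0,0]]]' && python3 -m creep '[[[0,0,0],[0,0,0]],[[0,0,0],[0,0,0]],[[0,0,0],[0,0,0]],[[0,0,0],[0,0,0]],[[0,0,0],[0,0,0]],[[0,0,0],[0,0,0]],[[0,0,0],[0,0,0]],[[0,0,0],[0,0,0]]]' 0
```

```text
clock: 5.38
eef_pos: [0.4992, 0.3367, 0.038]
tool_rot: [0.7, 0.714, -0.002, -0.0]
ft_force: [0.0, 0.1, -0.3]
grip_width: 0.0849
grasp_force: 0.0
clock: 6.38
eef_pos: [0.5006, 0.3396, 0.0403]
tool_rot: [0.699, 0.715, 0.001, 0.0]
ft_force: [-0.4, -0.1, 5.1]
grip_width: 0.0232
grasp_force: 59.5
```

```bash
python3 -m creep '[[[0,0,-10],[0,0,0]],[[0,0,-25],[0,0,0]],[[0,0,-40],[0,0,0]],[[0,0,-40],[0,0,0]],[[0,0,0],[0,0,-0.06]],[[0,0,0],[0,0,0]]]'; python3 to.py 535.5 -336.1 150
```

```text
clock: 7.12
eef_pos: [0.4998, 0.3391, 0.1547]
tool_rot: [0.678, 0.735, 0.0, -0.0]
ft_force: [0.2, -0.5, -1.8]
grip_width: 0.0235
grasp_force: 59.0
shift mm [-675.835  -19.311    4.646] turn [ 0.    -0.    -0.001] t 7.125 pos [0.5   0.339 0.155] w 0.023494783866292595 58.95972490310669 F [ 0.167 -0.477 -1.773]
```

```bash
python3 -m creep '[[[-30,0,0],[0,0,0]],[[-50,-2,0],[0,0,0]],[[-55,-2,0],[0,0,0]],[[-55,-2,0],[0,0,0]],[[-55,-2,0],[0,0,0]],[[-55,-2,0],[0,0,0]],[[-55,-2,0],[0,0,0]],[[-55,-2,0],[0,0,0]],[[-55,-2,0],[0,0,0]],[[-55,-2,0],[0,0,0]],[[-55,-2,0],[0,0,0]],[[-55,-1,0],[0,0,0]]]' && python3 -m creep '[[[-35,0,0],[0,0,0]],[[-11,0,0],[0,0,0]],[[0,0,0],[0,0,0]],[[0,0,0],[0,0,0]]]'; python3 to.py 535.5 -336.1 32
```

```text
clock: 8.62
eef_pos: [0.5297, -0.2918, 0.1531]
tool_rot: [0.678, 0.735, -0.0, -0.001]
ft_force: [1.6, 0.2, -1.6]
grip_width: 0.0233
grasp_force: 58.9
clock: 9.12
eef_pos: [0.5342, -0.3348, 0.1539]
tool_rot: [0.677, 0.736, 0.0, -0.001]
ft_force: [0.1, 0.6, -1.3]
grip_width: 0.0233
grasp_force: 58.9
shift mm [ -1.596   1.269 121.929] turn [-0.001 -0.001  0.001] t 9.125 pos [ 0.534 -0.335  0.154] w 0.023262720417669833 58.934428095817566 F [ 0.1    0.645 -1.266]
```

```bash
python3 -m creep '[[[-1,1,25],[0,0,0]],[[0,0,35],[0,0,0]],[[0,0,30],[0,0,0]],[[0,0,20],[0,0,0]],[[0,0,7],[0,0,0]],[[0,0,0],[0,0,0]],[[0,0,0],[0,0,0]]]'; python3 to.py 535.5 -336.1 32; python3 -m creep '[[[0,0,2],[0,0,0]],[[0,0,1],[0,0,0]],[[0,0,0],[0,0,0]]]'
```

```text
clock: 10.0
eef_pos: [0.5364, -0.3374, 0.0387]
tool_rot: [0.677, 0.736, 0.0, 0.001]
ft_force: [0.0, -0.1, 0.1]
grip_width: 0.0238
grasp_force: 58.9
shift mm [ 1.387 -0.839  6.739] turn [0.002 0.001 0.   ] t 10.0 pos [ 0.536 -0.337  0.039] w 0.023753218546129797 58.933281898498535 F [ 0.001 -0.112  0.117]
clock: 10.38
eef_pos: [0.5354, -0.3373, 0.0343]
tool_rot: [0.678, 0.735, -0.0, -0.0]
ft_force: [0.1, -0.3, -1.5]
grip_width: 0.0231
grasp_force: 58.9
```

```bash
python3 -m creep '[[[0,0,1],[0,0,0]],[[0,0,0.5],[0,0,0]],[[0,0,0],[0,0,0]]]';  python3 -m creep '[[[0,0,0.7],[0,0,0]],[[0,0,0],[0,0,0]]]'
```

```text
clock: 10.75
eef_pos: [0.5354, -0.3372, 0.0327]
tool_rot: [0.678, 0.735, -0.0, -0.0]
ft_force: [-0.0, 0.2, -0.6]
grip_width: 0.0235
grasp_force: 58.9
clock: 11.0
eef_pos: [0.5356, -0.3373, 0.0324]
tool_rot: [0.678, 0.736, 0.0, 0.0]
ft_force: [0.2, -0.2, 0.3]
grip_width: 0.0232
grasp_force: 59.2
```

```bash
python3 -m creep '[[[0,0,0.5],[0,0,0]],[[0,0,0],[0,0,0]]]'; python3 -m creep '[[[0,0,0],[0,0,0]],[[0,0,0],[0,0,0]],[[0,0,0],[0,0,0]],[[0,0,0],[0,0,0]],[[0,0,-15],[0,0,0]],[[0,0,-35],[0,0,0]],[[0,0,-45],[0,0,0]],[[0,0,-45],[0,0,0]],[[0,0,0],[0,0,0]]]' 60; python3 to.py 504.9 265.5 150
```

```text
clock: 11.25
eef_pos: [0.5355, -0.3373, 0.0324]
tool_rot: [0.678, 0.735, 0.0, 0.0]
ft_force: [-2.1, 0.4, 4.5]
grip_width: 0.0232
grasp_force: 59.5
clock: 12.38
eef_pos: [0.5383, -0.339, 0.1783]
tool_rot: [0.678, 0.735, 0.001, 0.006]
ft_force: [0.7, -0.0, -0.2]
grip_width: 0.0599
grasp_force: 0.0
shift mm [605.419  16.009  24.226] turn [ 0.009  0.007 -0.   ] t 12.375 pos [ 0.538 -0.339  0.178] w 0.05990669831437167 0.0 F [ 0.679 -0.032 -0.184]
```

```bash
python3 -m creep '[[[30,2,0],[0,0,0]],[[55,2,0],[0,0,0]],[[55,2,0],[0,0,0]],[[55,2,0],[0,0,0]],[[55,2,0],[0,0,0]],[[55,2,0],[0,0,0]],[[55,2,0],[0,0,0]],[[55,2,0],[0,0,0]],[[55,0,0],[0,0,0]],[[55,0,0],[0,0,0]],[[50,0,0],[0,0,0]],[[30,0,0],[0,0,0]]]' 85 && python3 -m creep '[[[0,0,20],[0,0,0]],[[0,0,0],[0,0,0]],[[0,0,0],[0,0,0]]]'
python3 to.py 504.9 265.5 39
python3 - <<'E'
from h import *
p=vision.camera("top");cv2.imwrite("pics/t1.png",cv2.resize(p["image"][130:240,60:440],None,fx=2.1,fy=2.1,interpolation=cv2.INTER_CUBIC))
E
```

```text
clock: 13.88
eef_pos: [0.501, 0.2693, 0.1714]
tool_rot: [0.677, 0.736, -0.0, -0.0]
ft_force: [0.4, -0.4, -0.3]
grip_width: 0.085
grasp_force: 0.0
clock: 14.25
eef_pos: [0.5019, 0.2667, 0.1519]
tool_rot: [0.678, 0.735, -0.0, -0.0]
ft_force: [0.0, -0.1, 1.2]
grip_width: 0.0848
grasp_force: 0.0
shift mm [ -1.39    2.938 112.947] turn [-0.     0.    -0.001] t 14.25 pos [0.502 0.267 0.152] w 0.08481680482497532 0.0 F [ 0.048 -0.063  1.16 ]
```

View pics/t1.png

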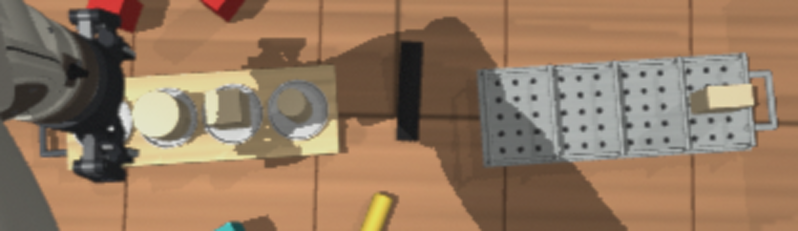

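The slip stands in the bay nearest the rack's handle (crop 728,97), and the gripper is above the board around the wide core.

```bash
python3 -m creep '[[[-1,3,10],[0,0,0]],[[0,0,30],[0,0,0]],[[0,0,30],[0,0,0]],[[0,0,30],[0,0,0]],[[0,0,13],[0,0,0]],[[0,0,0],[0,0,0]]]' && python3 -m creep '[[[0,0,0],[0,0,0]],[[0,0,0],[0,0,0]],[[0,0,0],[0,0,0]],[[0,0,0],[0,0,0]],[[0,0,0],[0,0,0]],[[0,0,0],[0,0,0]]]' 0;  python3 -m creep '[[[0,0,-10],[0,0,0]],[[0,0,-25],[0,0,0]],[[0,0,-40],[0,0,0]],[[0,0,-40],[0,0,0]],[[0,0,0],[0,0,0]],[[0,0,0],[0,0,0]]]'; python3 to.py 529.6 -264.4 150
```

```text
clock: 15.05
eef_pos: [0.5045, 0.2657, 0.0378]
tool_rot: [0.678, 0.735, -0.001, -0.0]
ft_force: [0.1, 0.2, -0.7]
grip_width: 0.0846
grasp_force: 0.0
clock: 15.8
eef_pos: [0.5061, 0.2669, 0.0403]
tool_rot: [0.678, 0.736, 0.002, 0.001]
ft_force: [-0.9, -0.8, 7.1]
grip_width: 0.0484
grasp_force: 62.5
clock: 16.55
eef_pos: [0.5042, 0.2659, 0.1529]
tool_rot: [0.678, 0.736, -0.001, -0.0]
ft_force: [0.8, -0.5, -1.7]
grip_width: 0.0484
grasp_force: 62.2
shift mm [-530.599  -18.177    3.232] turn [-0.001  0.001  0.   ] t 16.55 pos [0.504 0.266 0.153] w 0.04838045167656355 62.2318696975708 F [ 0.818 -0.484 -1.713]
```

```bash
python3 -m creep '[[[-30,-2,0],[0,0,0]],[[-50,-2,0],[0,0,0]],[[-50,-2,0],[0,0,0]],[[-50,-2,0],[0,0,0]],[[-50,-2,0],[0,0,0]],[[-50,-2,0],[0,0,0]],[[-50,-2,0],[0,0,0]],[[-50,-2,0],[0,0,0]],[[-50,-2,0],[0,0,0]],[[-50,0,0],[0,0,0]],[[-35,0,0],[0,0,0]],[[-15,0,0],[0,0,0]]]' && python3 -m creep '[[[0,0,0],[0,0,0]],[[0,0,0],[0,0,0]],[[0,0,0],[0,0,0]]]'; python3 to.py 529.6 -264.4 33
```

```text
clock: 18.05
eef_pos: [0.5289, -0.2648, 0.1511]
tool_rot: [0.678, 0.735, -0.001, -0.002]
ft_force: [0.5, 1.1, -1.1]
grip_width: 0.0485
grasp_force: 62.3
clock: 18.42
eef_pos: [0.5304, -0.262, 0.1536]
tool_rot: [0.677, 0.736, 0.0, -0.0]
ft_force: [0.0, -1.0, -2.5]
grip_width: 0.0485
grasp_force: 62.3
shift mm [ -2.414  -0.994 120.611] turn [-0.    -0.     0.002] t 18.425 pos [ 0.53  -0.262  0.154] w 0.048506119469552265 62.26409196853638 F [ 0.031 -0.984 -2.494]
```

```bash
python3 -m creep '[[[-2,0,25],[0,0,0]],[[0,0,35],[0,0,0]],[[0,0,30],[0,0,0]],[[0,0,20],[0,0,0]],[[0,0,6],[0,0,0]],[[0,0,0],[0,0,0]],[[0,0,0],[0,0,0]]]'; python3 -m creep '[[[0,0,1],[0,0,0]],[[0,0,1],[0,0,0]],[[0,0,0],[0,0,0]]]';python3 -m creep '[[[0,0,0.7],[0,0,0]],[[0,0,0],[0,0,0]]]'
```

```text
clock: 19.3
eef_pos: [0.5315, -0.2656, 0.039]
tool_rot: [0.677, 0.736, 0.0, 0.001]
ft_force: [0.5, -0.6, -1.8]
grip_width: 0.049
grasp_force: 62.3
clock: 19.68
eef_pos: [0.5305, -0.2655, 0.0357]
tool_rot: [0.678, 0.735, -0.0, 0.0]
ft_force: [0.1, -0.5, -2.5]
grip_width: 0.049
grasp_force: 62.3
clock: 19.92
eef_pos: [0.5305, -0.2654, 0.0348]
tool_rot: [0.678, 0.735, -0.0, -0.0]
ft_force: [0.5, 1.2, -1.2]
grip_width: 0.0488
grasp_force: 62.3
```

```bash
python3 -m creep '[[[0,0,1],[0,0,0]],[[0,0,0],[0,0,0]]]'; python3 -m creep '[[[0,0,1],[0,0,0]],[[0,0,0],[0,0,0]]]'; python3 -m creep '[[[0,0,0.7],[0,0,0]],[[0,0,0],[0,0,0]]]'
```

```text
clock: 20.18
eef_pos: [0.5305, -0.2653, 0.0337]
tool_rot: [0.678, 0.736, -0.0, -0.0]
ft_force: [0.3, 0.6, -2.0]
grip_width: 0.0484
grasp_force: 62.3
clock: 20.42
eef_pos: [0.5305, -0.2654, 0.0328]
tool_rot: [0.678, 0.735, -0.0, -0.0]
ft_force: [-0.3, 0.0, -1.3]
grip_width: 0.048
grasp_force: 62.3
clock: 20.68
eef_pos: [0.5306, -0.2655, 0.0324]
tool_rot: [0.678, 0.735, 0.0, 0.0]
ft_force: [0.1, 0.2, -0.8]
grip_width: 0.0484
grasp_force: 62.5
```

```bash
python3 -m creep '[[[0,0,0.7],[0,0,0]],[[0,0,0],[0,0,0]]]'; python3 -m creep '[[[0,0,0],[0,0,0]],[[0,0,0],[0,0,0]],[[0,0,0],[0,0,0]],[[0,0,0],[0,0,0]],[[0,0,-15],[0,0,0]],[[0,0,-35],[0,0,0]],[[0,0,-40],[0,0,0]],[[0,0,-35],[0,0,0]],[[0,0,0],[0,0,0]],[[0,0,0],[0,0,0]]]' 80; python3 to.py 513.1 194.4 155
```

```text
clock: 20.92
eef_pos: [0.5306, -0.2655, 0.0324]
tool_rot: [0.678, 0.735, 0.0, 0.0]
ft_force: [-2.6, 0.4, 6.0]
grip_width: 0.0489
grasp_force: 62.8
clock: 22.18
eef_pos: [0.5304, -0.2654, 0.1568]
tool_rot: [0.678, 0.735, 0.0, 0.0]
ft_force: [-0.4, 0.5, -0.9]
grip_width: 0.08
grasp_force: 0.0
shift mm [459.63   20.385   1.742] turn [ 0.  0. -0.] t 22.175 pos [ 0.53  -0.265  0.157] w 0.08003753043179085 0.0 F [-0.449  0.516 -0.893]
```

```bash
python3 -m creep '[[[30,2,0],[0,0,0]],[[50,2,0],[0,0,0]],[[50,2,0],[0,0,0]],[[50,2,0],[0,0,0]],[[50,2,0],[0,0,0]],[[50,2,0],[0,0,0]],[[50,2,0],[0,0,0]],[[50,2,0],[0,0,0]],[[45,2,0],[0,0,0]],[[35,2,0],[0,0,0]],[[0,0,0],[0,0,0]],[[0,0,0],[0,0,0]]]' 85;python3 to.py 513.1 194.4 39
```

```text
clock: 23.68
eef_pos: [0.512, 0.1941, 0.1554]
tool_rot: [0.677, 0.736, -0.001, -0.0]
ft_force: [-0.2, -0.3, 0.1]
grip_width: 0.0848
grasp_force: 0.0
shift mm [  0.373   1.448 116.353] turn [-0.002  0.001  0.   ] t 23.675 pos [0.512 0.194 0.155] w 0.08478026935345741 0.0 F [-0.235 -0.347  0.126]
```

```bash
python3 -m creep '[[[0,1,13],[0,0,0]],[[0,0,30],[0,0,0]],[[0,0,30],[0,0,0]],[[0,0,30],[0,0,0]],[[0,0,13],[0,0,0]],[[0,0,0],[0,0,0]]]' && python3 -m creep '[[[0,0,0],[0,0,0]],[[0,0,0],[0,0,0]],[[0,0,0],[0,0,0]],[[0,0,0],[0,0,0]],[[0,0,0],[0,0,0]],[[0,0,0],[0,0,0]],[[0,0,0],[0,0,0]]]' 0;  python3 -m creep '[[[0,0,-10],[0,0,0]],[[0,0,-25],[0,0,0]],[[0,0,-40],[0,0,0]],[[0,0,-40],[0,0,0]],[[0,0,0],[0,0,0]],[[0,0,0],[0,0,0]]]'; python3 to.py 523.6 -192.6 150
```

```text
clock: 24.42
eef_pos: [0.513, 0.1937, 0.0394]
tool_rot: [0.678, 0.735, -0.001, -0.001]
ft_force: [-0.4, 0.1, 0.3]
grip_width: 0.0852
grasp_force: 0.0
clock: 25.3
eef_pos: [0.5147, 0.1952, 0.0417]
tool_rot: [0.677, 0.736, 0.001, 0.001]
ft_force: [-0.5, -0.3, 6.0]
grip_width: 0.0354
grasp_force: 60.4
clock: 26.05
eef_pos: [0.5132, 0.1945, 0.1549]
tool_rot: [0.678, 0.736, -0.001, -0.0]
ft_force: [0.3, -0.3, -2.8]
grip_width: 0.0354
grasp_force: 60.0
shift mm [-386.667  -21.307    5.085] turn [-0.001  0.     0.   ] t 26.05 pos [0.513 0.195 0.155] w 0.035378898788891985 60.00610113143921 F [ 0.304 -0.287 -2.774]
```

```bash
python3 -m creep '[[[-30,-2,0],[0,0,0]],[[-45,-2,0],[0,0,0]],[[-50,-2,0],[0,0,0]],[[-50,-2,0],[0,0,0]],[[-50,-2,0],[0,0,0]],[[-50,-2,0],[0,0,0]],[[-50,-3,0],[0,0,0]],[[-40,-3,0],[0,0,0]],[[-22,-3,0],[0,0,0]],[[0,0,0],[0,0,0]],[[0,0,0],[0,0,0]],[[0,0,0],[0,0,0]]]'; python3 to.py 523.6 -192.6 33
```

```text
clock: 27.55
eef_pos: [0.5243, -0.1915, 0.155]
tool_rot: [0.677, 0.736, -0.0, -0.001]
ft_force: [0.0, -0.6, -0.4]
grip_width: 0.0354
grasp_force: 60.0
shift mm [ -1.11   -0.702 121.981] turn [-0.001 -0.001  0.001] t 27.55 pos [ 0.524 -0.192  0.155] w 0.03542434523239771 60.01675486564636 F [ 0.039 -0.625 -0.371]
```

```bash
python3 -m creep '[[[-1,0,25],[0,0,0]],[[0,0,35],[0,0,0]],[[0,0,30],[0,0,0]],[[0,0,20],[0,0,0]],[[0,0,6],[0,0,0]],[[0,0,0],[0,0,0]],[[0,0,0],[0,0,0]]]'; python3 -m creep '[[[0,0,1],[0,0,0]],[[0,0,1],[0,0,0]],[[0,0,0],[0,0,0]]]';python3 -m creep '[[[0,0,0.7],[0,0,0]],[[0,0,0],[0,0,0]]]'
```

```text
clock: 28.42
eef_pos: [0.5256, -0.1937, 0.0407]
tool_rot: [0.677, 0.736, 0.0, 0.001]
ft_force: [-0.2, 0.1, -0.2]
grip_width: 0.0355
grasp_force: 60.0
clock: 28.8
eef_pos: [0.5246, -0.1937, 0.0376]
tool_rot: [0.678, 0.735, 0.0, 0.0]
ft_force: [0.3, 0.2, -2.0]
grip_width: 0.0354
grasp_force: 60.0
clock: 29.05
eef_pos: [0.5246, -0.1937, 0.0367]
tool_rot: [0.678, 0.735, -0.0, -0.0]
ft_force: [0.4, 0.8, -0.6]
grip_width: 0.0353
grasp_force: 60.0
```

```bash
python3 -m creep '[[[0,0,1],[0,0,0]],[[0,0,1],[0,0,0]],[[0,0,0],[0,0,0]]]'; python3 -m creep '[[[0,0,0.8],[0,0,0]],[[0,0,0],[0,0,0]]]'; python3 -m creep '[[[0,0,0.7],[0,0,0]],[[0,0,0],[0,0,0]]]'
```

```text
clock: 29.42
eef_pos: [0.5245, -0.1936, 0.0346]
tool_rot: [0.678, 0.735, -0.0, -0.0]
ft_force: [-0.5, -0.1, -1.6]
grip_width: 0.0351
grasp_force: 60.0
clock: 29.68
eef_pos: [0.5246, -0.1937, 0.0339]
tool_rot: [0.678, 0.735, -0.0, -0.0]
ft_force: [0.1, -0.1, -1.4]
grip_width: 0.0353
grasp_force: 60.0
clock: 29.92
eef_pos: [0.5247, -0.1937, 0.0337]
tool_rot: [0.678, 0.735, 0.0, 0.0]
ft_force: [-1.2, 0.4, 2.4]
grip_width: 0.0354
grasp_force: 60.5
```

Contact; release, and go to the slim core.

```bash
python3 -m creep '[[[0,0,0],[0,0,0]],[[0,0,0],[0,0,0]],[[0,0,0],[0,0,0]],[[0,0,0],[0,0,0]],[[0,0,-15],[0,0,0]],[[0,0,-35],[0,0,0]],[[0,0,-40],[0,0,0]],[[0,0,-35],[0,0,0]],[[0,0,0],[0,0,0]],[[0,0,0],[0,0,0]]]' 75; python3 to.py 517.6 122.5 158
```

```text
clock: 31.18
eef_pos: [0.5245, -0.1936, 0.1586]
tool_rot: [0.678, 0.736, 0.0, 0.0]
ft_force: [-1.0, 0.3, -0.1]
grip_width: 0.0749
grasp_force: 0.0
shift mm [315.594  19.046   0.56 ] turn [ 0.  0. -0.] t 31.175 pos [ 0.524 -0.194  0.159] w 0.07489133724967832 0.0 F [-1.04   0.3   -0.058]
```

```bash
python3 -m creep '[[[30,2,0],[0,0,0]],[[50,2,0],[0,0,0]],[[50,3,0],[0,0,0]],[[50,3,0],[0,0,0]],[[50,3,0],[0,0,0]],[[50,3,0],[0,0,0]],[[36,3,0],[0,0,0]],[[0,0,0],[0,0,0]],[[0,0,0],[0,0,0]],[[0,0,0],[0,0,0]]]';python3 to.py 517.6 122.5 41
```

```text
clock: 32.42
eef_pos: [0.5174, 0.1216, 0.1578]
tool_rot: [0.678, 0.735, -0.001, -0.0]
ft_force: [-0.4, -0.1, -0.3]
grip_width: 0.075
grasp_force: 0.0
shift mm [  0.904   0.39  116.827] turn [-0.001  0.    -0.002] t 32.425 pos [0.517 0.122 0.158] w 0.07500822911169526 0.0 F [-0.412 -0.059 -0.263]
```

```bash
python3 -m creep '[[[1,0,13],[0,0,0]],[[0,0,30],[0,0,0]],[[0,0,30],[0,0,0]],[[0,0,30],[0,0,0]],[[0,0,13],[0,0,0]],[[0,0,0],[0,0,0]]]' && python3 -m creep '[[[0,0,0],[0,0,0]],[[0,0,0],[0,0,0]],[[0,0,0],[0,0,0]],[[0,0,0],[0,0,0]],[[0,0,0],[0,0,0]],[[0,0,0],[0,0,0]],[[0,0,0],[0,0,0]]]' 0;  python3 -m creep '[[[0,0,-10],[0,0,0]],[[0,0,-25],[0,0,0]],[[0,0,-40],[0,0,0]],[[0,0,-40],[0,0,0]],[[0,0,0],[0,0,0]],[[0,0,0],[0,0,0]]]'; python3 to.py 517.7 -120.9 155
```

```text
clock: 33.17
eef_pos: [0.5168, 0.1232, 0.0413]
tool_rot: [0.678, 0.735, -0.001, -0.001]
ft_force: [0.1, -0.0, 0.4]
grip_width: 0.0747
grasp_force: 0.0
clock: 34.05
eef_pos: [0.5186, 0.1241, 0.0436]
tool_rot: [0.677, 0.736, 0.001, 0.001]
ft_force: [-1.0, 0.3, 5.8]
grip_width: 0.0289
grasp_force: 59.0
clock: 34.8
eef_pos: [0.5171, 0.1237, 0.1569]
tool_rot: [0.678, 0.736, -0.0, -0.0]
ft_force: [-0.0, -0.2, -1.6]
grip_width: 0.0288
grasp_force: 59.2
shift mm [-243.83   -19.417    1.933] turn [-0.001  0.    -0.   ] t 34.8 pos [0.517 0.124 0.157] w 0.028820351160797376 59.237260222435 F [-0.025 -0.233 -1.639]
```

Contact is expected at TCP z of about 35.6 mm.

```bash
python3 -m creep '[[[-30,-3,0],[0,0,0]],[[-45,-3,0],[0,0,0]],[[-50,-4,0],[0,0,0]],[[-50,-4,0],[0,0,0]],[[-45,-4,0],[0,0,0]],[[-24,-1,0],[0,0,0]],[[0,0,0],[0,0,0]],[[0,0,0],[0,0,0]],[[0,0,0],[0,0,0]]]'; python3 to.py 517.7 -120.9 36
```

```text
clock: 35.92
eef_pos: [0.5184, -0.1198, 0.1568]
tool_rot: [0.677, 0.736, -0.0, -0.001]
ft_force: [0.1, 0.4, -0.5]
grip_width: 0.0287
grasp_force: 59.2
shift mm [ -1.165  -0.607 120.761] turn [-0.001 -0.001  0.002] t 35.925 pos [ 0.518 -0.12   0.157] w 0.02865848954841303 59.24138367176056 F [ 0.102  0.369 -0.528]
```

```bash
python3 -m creep '[[[-1,0,25],[0,0,0]],[[0,0,35],[0,0,0]],[[0,0,30],[0,0,0]],[[0,0,20],[0,0,0]],[[0,0,6],[0,0,0]],[[0,0,0],[0,0,0]],[[0,0,0],[0,0,0]],[[0,0,1],[0,0,0]],[[0,0,1],[0,0,0]],[[0,0,0],[0,0,0]]]';python3 -m creep '[[[0,0,1],[0,0,0]],[[0,0,0],[0,0,0]]]'; python3 -m creep '[[[0,0,0.8],[0,0,0]],[[0,0,0],[0,0,0]]]'
```

```text
clock: 37.17
eef_pos: [0.5188, -0.122, 0.0394]
tool_rot: [0.678, 0.735, 0.0, 0.0]
ft_force: [-0.6, 0.1, -1.0]
grip_width: 0.0288
grasp_force: 59.2
clock: 37.42
eef_pos: [0.5187, -0.1219, 0.0382]
tool_rot: [0.678, 0.735, -0.0, -0.0]
ft_force: [-0.1, 1.0, -0.3]
grip_width: 0.0287
grasp_force: 59.2
clock: 37.67
eef_pos: [0.5187, -0.1219, 0.0374]
tool_rot: [0.678, 0.735, -0.0, -0.0]
ft_force: [-0.6, 0.6, -1.7]
grip_width: 0.0287
grasp_force: 59.2
```

```bash
python3 -m creep '[[[0,0,0.8],[0,0,0]],[[0,0,0],[0,0,0]]]'; python3 -m creep '[[[0,0,0.8],[0,0,0]],[[0,0,0],[0,0,0]]]'; python3 -m creep '[[[0,0,0.6],[0,0,0]],[[0,0,0],[0,0,0]]]'
```

```text
clock: 37.92
eef_pos: [0.5187, -0.1219, 0.0366]
tool_rot: [0.678, 0.735, -0.0, -0.0]
ft_force: [0.3, -0.7, -0.3]
grip_width: 0.029
grasp_force: 59.2
clock: 38.17
eef_pos: [0.5187, -0.1219, 0.0358]
tool_rot: [0.678, 0.736, -0.0, -0.0]
ft_force: [0.4, 0.5, -0.4]
grip_width: 0.0284
grasp_force: 59.2
clock: 38.42
eef_pos: [0.5188, -0.1219, 0.0356]
tool_rot: [0.678, 0.735, 0.0, 0.0]
ft_force: [-0.8, -0.6, 2.0]
grip_width: 0.0288
grasp_force: 59.3
```

Contact; release, lift and back off to clear the view.

```bash
python3 -m creep '[[[0,0,0],[0,0,0]],[[0,0,0],[0,0,0]],[[0,0,0],[0,0,0]],[[0,0,0],[0,0,0]],[[0,0,-15],[0,0,0]],[[0,0,-35],[0,0,0]],[[0,0,-40],[0,0,0]],[[0,0,-40],[0,0,0]],[[0,0,-40],[0,0,0]],[[0,0,0],[0,0,0]]]' 70; python3 -m creep '[[[40,-20,0],[0,0,0]],[[40,-20,0],[0,0,0]],[[40,-20,0],[0,0,0]],[[40,-20,0],[0,0,0]],[[40,-20,0],[0,0,0]],[[30,-20,0],[0,0,0]],[[0,0,0],[0,0,0]],[[0,0,0],[0,0,0]],[[0,0,0],[0,0,0]],[[0,0,0],[0,0,0]]]'
python3 - <<'E'
from h import *
for n in("top","scene"):
    p=vision.camera(n);w=cloud(p)
    if n=="scene": cv2.imwrite("pics/s2.png",p["image"])
    a=np.radians(4.7);c=np.array([.5266,-.2285]);d=w[...,:2]-c
    X=d[...,0]*np.cos(a)+d[...,1]*np.sin(a);Y=-d[...,0]*np.sin(a)+d[...,1]*np.cos(a);Z=w[...,2]
    for b in(-.108,-.036,.036,.108):
        m=(abs(X)<.05)&(abs(Y-b)<.034)&(Z>.045)&(Z<.1)
        zt=np.percentile(Z[m],80);q=m&(Z>zt-.006)
        r=cv2.minAreaRect(np.stack([X[q],Y[q]],1).astype(np.float32)*1000)
        print(n,b,q.sum(),"ztop",round(zt,4),[np.round(v,1) for v in r])
E
```

```text
clock: 39.67
eef_pos: [0.5213, -0.1225, 0.2105]
tool_rot: [0.678, 0.735, 0.002, 0.004]
ft_force: [-0.1, -0.1, 0.4]
grip_width: 0.0699
grasp_force: 0.0
clock: 40.92
eef_pos: [0.3808, 0.0969, 0.2052]
tool_rot: [0.678, 0.735, -0.0, 0.0]
ft_force: [0.2, 0.3, -0.1]
grip_width: 0.07
grasp_force: 0.0
top -0.108 242 ztop 0.0719 [array([   0.5, -109.8]), array([24. , 48.6]), np.float64(0.8)]
top -0.036 396 ztop 0.0658 [array([  1.1, -37.8]), array([48.9, 47.6]), np.float64(86.9)]
top 0.036 268 ztop 0.074 [array([ 1.6, 33.6]), array([36.3, 36.6]), np.float64(0.1)]
top 0.108 146 ztop 0.0819 [array([  1. , 105.2]), array([27.7, 28.6]), np.float64(41.3)]
scene -0.108 280 ztop 0.0711 [array([  -0.3, -108.5]), array([25.6, 47.8]), np.float64(0.6)]
scene -0.036 413 ztop 0.0654 [array([  1.5, -36.3]), array([48.6, 48. ]), np.float64(79.5)]
scene 0.036 278 ztop 0.073 [array([ 1.3, 35.4]), array([37.3, 36.2]), np.float64(0.8)]
scene 0.108 151 ztop 0.0807 [array([1.000e-01, 1.071e+02]), array([27.5, 29.6]), np.float64(78.1)]
```

View pics/s2.png

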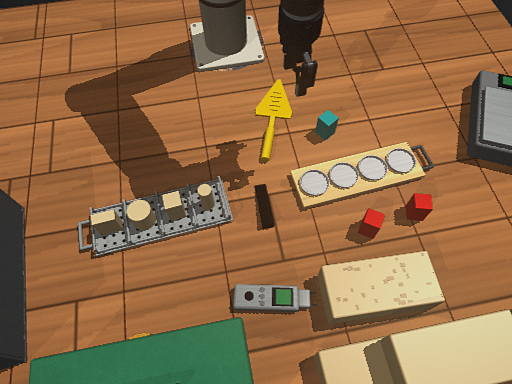

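The picture shows all four pieces upright in their bays. From the rack handle they are slip (105,222), wide core (140,214), prism (173,204) and slim core (205,196). The dishes are empty, and each piece measures within 3 mm of its bay centre.

```bash
python3 -c "
from workcell import workorder
print(workorder.job_done())"
```

```text
the job is handed in; nothing more can be done
None
```

The job is handed in at about 41 s: slip, wide core, prism and slim core stand upright in that order from the rack's handle, each within 3 mm of its bay centre by the cameras; the hand-in gave no verdict.

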